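# Hang the wash basket on the drip hook and tug it home

### The arm

A 7-joint arm with a two-finger parallel gripper is mounted at the origin on a cart in front of the work surface, level with it; the furniture and walls round the work are solid. World frame = base frame: x ahead of the robot, y to its left, z up, the work surface at z = 0. Lengths are in m, angles in degrees, forces in N, time in s.
With the tool pointing down it reaches from about 0.425 to 0.875 m from the base axis. Payload 4.7 kg.
Tool frame: the origin (TCP) lies between the finger pads; the fingertips stand 8 mm ahead of it and the grasp point (between the pads) lies 11 mm behind it (env.tip_extent is the distance from the TCP to the fingertips, in m); z points along the fingers, y is the line along which they close (so a half turn about z gives the same grasp; the last joint's range is limited). The gripper opens to 87 mm and grips with 3 to 60 N. Pads are 19 mm wide; open, the fingers measure 117 mm over their backs; the gripper's body (75 mm by 190 mm) begins 51 mm behind the grasp point.
Start: joints at [77.183, 18.392, -4.016, 83.108, 1.295, 78.541, -3.26], TCP at [0.153, -0.632, 0.231] pointing down, gripper open.
Joint ranges: [-163.93, 163.93], [-17.29, 119.83], [-79.2, 71.16], [3.27, 140.29], [-89.18, 269.18], [5.43, 117.66], [-154.24, 154.24]. Speed limits (degrees/s): [147.25, 147.25, 180, 180, 180, 180, 180].

### API

Orientations are given as [roll, pitch, yaw] about the fixed x, y, z axes, in that order (R = Rz(yaw) Ry(pitch) Rx(roll)).
In Python, from cell import sensors, vision, workorder, env gives the robot as it stands.
- The arm moves only by the tool drive_tool, never from a script. Its argument "moves" is a list of rows, each an object of numbers: "x", "y", "z": the shift along the tool's x, y, z in mm; "rx", "ry", "rz": the turn, a rotation vector about the tool's x, y, z in rad; "fingers": the closure, from -1 (fully open) to 1 (shut). In form: [{"x": .., "y": .., "z": .., "rx": .., "ry": .., "rz": .., "fingers": ..}, ...]. A call has 1 to 20 rows; each row is the pose to reach, as a shift and turn from the pose commanded when the call began, along the tool's axes at that moment; what a row does not reach only later rows make up. A row lasts 1/8 s, in which the tool goes at most 62.5 mm and 10.7 degrees, less where a joint would pass 70% of its speed; a pose out of reach is approached as far as the arm can. A call with a gripper value outside its range is refused whole. The fingers move at their own pace and stop on an object; "force" is the grip in N (left out, the last holds). Time passes only in rows, so rows that repeat a pose let the fingers close. It gives the time, the measured TCP pose, the force, the opening and the grip force at its end, in the units of the state.
- sensors.get_obs(): the state, without advancing time (a new reading comes with each control period).
- vision.read_camera(name): name is "side" or "top" or "wrist"; returns a dict with "image" (480x640x3 uint8, red, green, blue), "fx", "fy", "cx", "cy" (pixels), "R" (3x3) and "t" (3): a world point X has camera coordinates R X + t. Camera axes: x right, y down, z forward; pixel columns grow to the right and rows downward; lengths in m; the calibration is good to about 2 mm. A picture is of the moment at which its call begins. There is no depth.
- workorder.sign_off(): hands the job in; it is judged then, once.
The state is a dict: "time_s": time; "qpos": joint angles; "joint_velocities": joint speeds; "effort": joint torques, N m; "tool_pos": TCP position; "tool_rot": TCP orientation; "force": force on the tool from outside, world axes, zero at the start; "wrist_torque": the same for the moment, N m; "grip_width": finger opening in m; "grasp_force": force on a finger pad.
Only numpy, scipy, OpenCV 4.12 (cv2) and the standard library are available. Lean on these libraries where they do the work, as an engineer would, in place of code of your own. Each camera call takes 0.05 s, during which the arm holds its last target. There are 200 camera calls.

### The job

Take the wire wash basket, with the bearing in it, by the black grip on its bail and hang the bail in the saddle of the drip stand's hook. Before letting go, tug the basket down gently until the hook's sleeve lands on its collar and holds firm, keep a steady pull of about 12 N on it for half a second, never more than 18 N, then let go and leave it hanging still with the bearing in it. Leave the other things on the bench where they are.

Things in the scene. Friction and masses are not known exactly. Their poses are not given: they have to be found in the camera images.
- wash_basket: small loose steel wire basket, 84 (its x) by 64 (its y) by 42 mm tall, 0.12 to 0.23 kg empty, open on top, a bearing in it. A rigid bail of 8 mm round bar stands over its middle in its y-z plane: uprights at y = +-30.5 mm, level crown bar along y. Under the crown, from 42 to 108 mm up, a window is clear along x. Black grip block on the crown. Origin: centre of the underside, z up.
- basket_grip (a point): where to take the basket from above: in the black grip block on the bail's crown, 134 mm over the underside. The block is 24 mm along the basket's x, 14 mm thick along its y (close the fingers along y), and reaches from 114 to 148 mm over the underside. The point is 22 mm over the axis of the crown bar.
- bail_crown (a point): middle of the axis of the bail's crown bar, 112 mm over the basket's underside, 4 mm over the bar's own underside.
- bearing: roller bearing race, 42 mm across, 15 mm tall, about 0.11 kg, lying flat in the basket. Origin: centre of its underside.
- drip_stand: drip stand fixed to the bench: base plate 110x120x12 mm, upright steel post 16 mm thick, 248 mm tall, carrying the hook's sleeve and below it a dark set collar (32 mm across, rubber-faced) clamped on the post, which will not move. Origin: centre of the plate's underside; the hook points along its -x.
- hook_sleeve: steel sleeve (about 30 mm across, 36 mm tall) on the post, hook fixed to it. Origin: post axis at the sleeve's lower end; -x points along the hook. It keeps its height under the loaded basket; about 5 N down on the hook makes it slip, and it slides until it lands on the collar 8 to 36 mm below (gap and collar height differ each time, not measured). There it stands nearly rigid.
- saddle (a point): lowest point of the upper surface of the hook's dip, 83 mm out from the post's axis, 10 mm above the sleeve's lower end, where the crown bar shall lie (its axis then 4 mm above). The hook is 8 mm round bar; the dip's floor is 10 mm long in the hook's direction, its sides slope up to the level arm (12 mm higher) and to the tip.
- hook_tip (a point): top of the upturned end of the hook, 18 mm above the saddle and 19 mm farther out from the post.
- bench_block: blackened steel block 36x46x50 mm, a bystander on the bench. Origin: centre of its underside.
- oil_bottle: small white bottle with a red cap, 35 mm across, 90 mm tall, a bystander on the bench. Origin: centre of its underside.
- flange_hub: three-lug steel flange on a cup, 70x65x35 mm, a bystander on the bench. Origin: centre of its underside.
- feeler_gauge: folded feeler gauge set lying flat, 22x97x10 mm, a bystander on the bench. Origin: centre of its underside.
- bushing_04: plain turned steel bushing, 47 mm across, 50 mm tall, a bystander on the bench. Origin: centre of its underside.
- seal_driver: seal driver standing on its 44 mm disc, 70 mm tall, a bystander on the bench. Origin: centre of its underside.
- alu_block: flat aluminium block 28x68x16 mm, a bystander on the bench. Origin: centre of its underside.

How it is judged (in metres and radians):
On the way, in this order (a step that is already met when the one before it is completed fails the run):
1. the bail lies in the hook's saddle and bears on it (distance between bail_crown and saddle below 0.012 m and z of bail_crown in the frame of saddle above 0 m and contact force between wash_basket and hook_sleeve above 0.3 N), for 0.1 s.
2. with the gripper still holding the basket, the basket is pulled down on the hook with more than 9 N (the sleeve is on its collar) (distance between bail_crown and saddle below 0.012 m and z of bail_crown in the frame of saddle above 0 m and contact force between wash_basket and hook_sleeve above 9 N and contact force between the fingers and wash_basket above 2 N), for 0.3 s.
At the end, for the whole second after the job is handed in: the basket hangs by its bail in the hook's saddle (crown axis within 12 mm of the saddle point and above it), still (under 40 mm/s and 0.6 rad/s) and within 0.3 rad of upright, the bearing inside it (within 35 mm of its middle) (distance between bail_crown and saddle below 0.012 m and z of bail_crown in the frame of saddle above 0 m and z of bearing in the frame of wash_basket between -0.005 and 0.03 m and horizontal distance between bearing and wash_basket below 0.035 m and contact force between wash_basket and hook_sleeve above 0.8 N and linear speed of wash_basket below 0.04 m/s and angular speed of wash_basket below 0.6 rad/s and angle between wash_basket's own z axis and vertical below 0.3 rad); the robot touches nothing.
It fails at once if the basket is pressed or pulled on the hook with more than 18 N (contact force between wash_basket and hook_sleeve above 18 N).
It fails at once if the bearing leaves the basket (distance between bearing and wash_basket above 0.06 m).
It fails at once if a bystander is moved more than 30 mm (distance of any of bench_block, oil_bottle, flange_hub, feeler_gauge, bushing_04, seal_driver, alu_block from where it was at the start of the episode above 0.03 m).
It also fails if it takes over 43 s, if anything falls off the work surface, if the arm or the gripper's body presses on something with over 40 N, if the wrist force passes 120 N, or if a joint passes its speed limit or range.

## Working session

There is one attempt and no reset: what is moved stays moved. The work goes in short steps, Python scripts to look and compute and a tool call to move; the robot and the scene stay as the last step left them, time stands still between calls to the robot, and variables do not carry over. Pictures are saved under pics/ and viewed, at most 10 in all, crops included, and the job is handed in when it is done.

Besides the shell and the picture viewer there is one more tool, called after ">>>" as a command line: name --argument value ..., lists and objects as JSON in quotes. drive_tool: Moves the arm, as the interface text tells. Its arguments: {"type":"object","properties":{"moves":{"type":"array"},"force":{"type":"number"}},"required":["moves"]}

```bash
mkdir -p pics; ls
cat > h.py <<'E'
import numpy as np, cv2
from cell import sensors, vision, workorder, env
def shot(n,f):
    c=vision.read_camera(n); cv2.imwrite(f,c["image"][:,:,::-1]); np.savez(f+'.npz',**c); return c
def ray(c,u,v):
    R=np.array(c["R"]);t=np.array(c["t"]); o=-R.T@t
    d=R.T@np.array([(u-c["cx"])/c["fx"],(v-c["cy"])/c["fy"],1.]); return o,d/np.linalg.norm(d)
def plane(c,u,v,z):
    o,d=ray(c,u,v); return o+d*(z-o[2])/d[2]
def tri(c1,p1,c2,p2):
    o1,d1=ray(c1,*p1);o2,d2=ray(c2,*p2)
    s=np.linalg.lstsq(np.stack([d1,-d2],1),o2-o1,rcond=None)[0]
    a=o1+d1*s[0];b=o2+d2*s[1]; return (a+b)/2,np.linalg.norm(a-b)
def proj(c,X):
    q=np.array(c["R"])@np.array(X)+np.array(c["t"]); return c["fx"]*q[0]/q[2]+c["cx"],c["fy"]*q[1]/q[2]+c["cy"]
E
python3 - <<'E'
from h import *
for n in("side","top"):
    c=shot(n,f"pics/{n}0.png"); print(n,-np.array(c["R"]).T@np.array(c["t"]),np.array(c["R"])[2],c["fx"])
print(sensors.get_obs(),env.tip_extent)
E
```

```text
pics
side [ 0.4425458  -0.83577251  0.51221986] [ 0.13018421  0.91373772 -0.38488368] 442.8091691043526
top [0.47199952 0.01113799 1.36657955] [ 0.08845888  0.00814392 -0.99604654] 595.9881339355171
{'time_s': 0.1, 'qpos': array([77.18468294, 18.43464744, -4.01675628, 83.16516158,  1.29633629,
       78.54056216, -3.25854347]), 'joint_velocities': array([ 0.00937134,  0.029667  , -0.04537236, -0.18783387, -0.0894895 ,
        0.1580055 , -0.0310794 ]), 'effort': array([-2.36388851e-04, -4.92573166e+01, -4.05897880e-01, -3.13400567e+01,
       -6.41144835e-02,  3.93628108e-02,  1.08773379e-04]), 'tool_pos': array([ 0.15294853, -0.63127831,  0.22959701]), 'tool_rot': array([-1.79904936e+02,  6.22052600e-03,  1.36277412e+01]), 'force': array([-0.56830751, -0.10469466,  0.16958138]), 'wrist_torque': array([0.0476186 , 0.00832605, 0.03912432]), 'grasp_force': 0.0, 'grip_width': 0.0870042156018909} 0.008
```

View pics/side0.png

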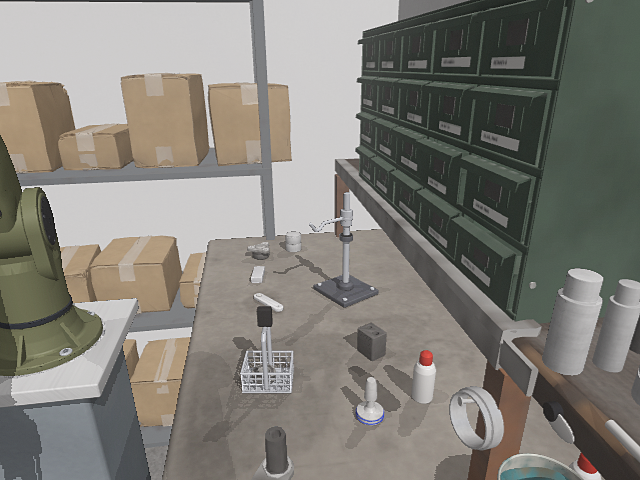

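View pics/top0.png

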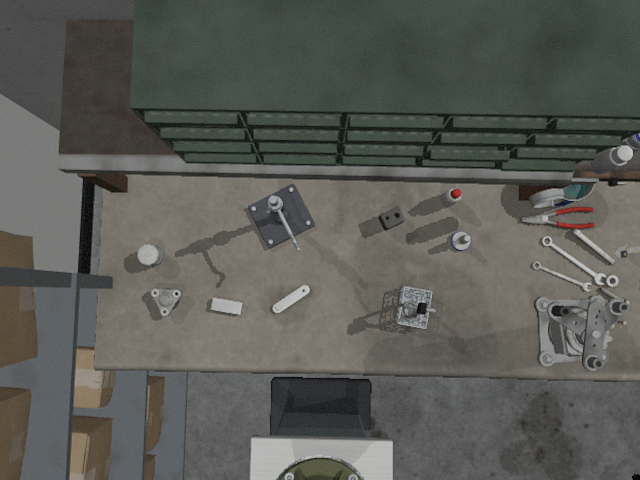

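The side view shows the basket at about (267,370), its grip at (264,316), and the stand post at (346,240) with the hook pointing left to (315,228). In the top view the grip is at (422,309), the basket at (414,308), the post at (274,203) and the hook tip at (297,248). Next I'll look closer.

Run:
```python
import cv2,numpy as np
s=cv2.imread('pics/side0.png');t=cv2.imread('pics/top0.png')
f=lambda im,x,y,w,h:cv2.resize(im[y:y+h,x:x+w],(400,300),interpolation=cv2.INTER_CUBIC)
cv2.imwrite('pics/m.png',np.vstack([np.hstack([f(s,300,185,80,60),f(s,220,300,120,90)]),np.hstack([f(t,240,180,80,60),f(t,380,280,80,60)])]))
```

```text
(no output)
```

View pics/m.png

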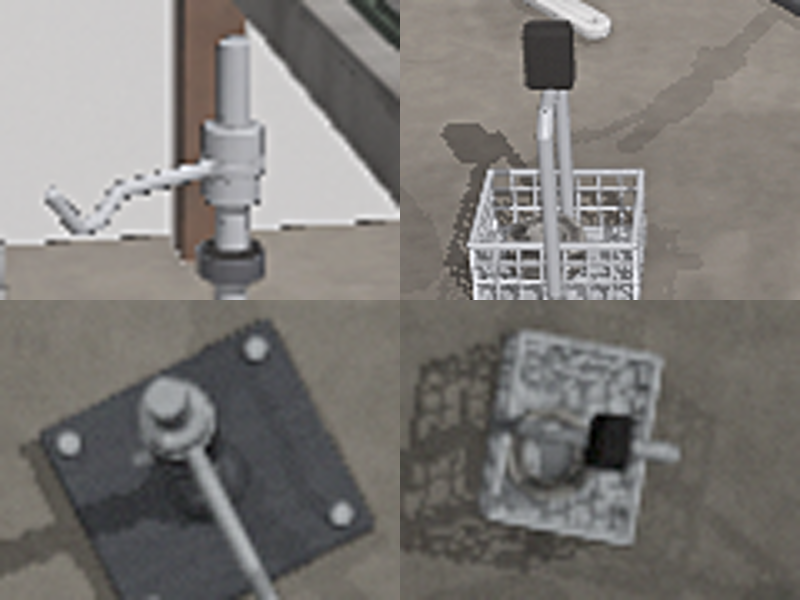

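The crops show the grip centred at side (265,316) and top (422,308). The post top is at side (346,193) and top (273,201). The hook tip is at side (310,223), the dip at side about (318,228), and the sleeve's lower end at side (346,225).

Run:
```python
from h import *
S=dict(np.load('pics/side0.png.npz'));T=dict(np.load('pics/top0.png.npz'))
def blob(c,x0,y0,x1,y1,th):
    g=c["image"][y0:y1,x0:x1].max(2)<th
    n,l,st,ce=cv2.connectedComponentsWithStats(g.astype(np.uint8)); i=1+st[1:,4].argmax(); return ce[i]+[x0,y0],st[i]
a,sa=blob(S,250,300,280,330,70); b,sb=blob(T,412,300,432,318,55)
print(a,sa,b,sb,'grip',tri(S,a,T,b))
for n,p,q in(("posttop",(346.4,193),(273,201)),("tip",(310.4,222.6),(297,247.5))): print(n,tri(S,p,T,q))
print('posttop z.248',plane(T,273,201,.248))
# base plate bolts / basket rim from crop
cr=lambda x,y,ox,oy:(ox+x/5,oy+y/5)
rim=np.array([plane(T,*cr(x-400,y-300,380,280),.042) for x,y in((517,332),(662,355),(635,543),(490,520))])
print('rim',rim[:,:2],rim.mean(0)); 
for i in range(4):
    d=rim[(i+1)%4]-rim[i]; print(np.hypot(*d[:2]),np.degrees(np.arctan2(d[1],d[0])))
# plate dark mask
im=T["image"].astype(int); 
hsv=cv2.cvtColor(T["image"],cv2.COLOR_RGB2HSV)
pl=[plane(T,*cr(x,y-300,240,180),.013) for x,y in((256,347),(68,443),(342,513))]
print('bolts',pl); 
d=pl[2]-pl[0];print(np.linalg.norm(d),np.degrees(np.arctan2(d[1],d[0])));d=pl[1]-pl[0];print(np.linalg.norm(d),np.degrees(np.arctan2(d[1],d[0])));print('centre',(pl[1]+pl[2])/2)
```

```text
[264.21328671 316.2972028 ] [  7   7  15  20 286] [421.2826087  308.10869565] [ 4  3 11 11 92] grip (array([ 0.44779531, -0.19969923,  0.13141863]), np.float64(0.00047106437672711813))
posttop (array([0.64761979, 0.1015782 , 0.24826227]), np.float64(0.0027863427645060048))
tip (array([0.56181911, 0.05626872, 0.19976792]), np.float64(0.0012602765593910524))
posttop z.248 [0.64627282 0.10182911 0.248     ]
rim [[ 0.49279726 -0.17523172]
 [ 0.48389803 -0.23937509]
 [ 0.40122296 -0.2276911 ]
 [ 0.40999174 -0.16388773]] [ 0.44697749 -0.20154641  0.042     ]
0.0647577633932011 -97.89877443113006
0.08349660334022335 171.9559913057387
0.06440311666613024 82.17460947996993
0.08357894441760158 -7.800708624360875
bolts [array([0.71058324, 0.07973206, 0.013     ]), array([0.66446546, 0.16492229, 0.013     ]), array([0.63451724, 0.03861987, 0.013     ])]
0.08646529992284778 -151.60964374825687
0.09687220660182384 118.42892017390582
centre [0.64949135 0.10177108 0.013     ]
```

The measurements agree: the grip came out at z 0.131 (expected 0.134), the rim at 84x64, the post top at 0.248, and the hook line at yaw about 28°. I'm moving above the grip.

>>> drive_tool --moves '[{"x": 0,"y": 0,"z": -50,"fingers": -1},{"x": 20,"y": -20,"z": -80,"rz": 0.05},{"x": 65,"y": -60,"z": -80,"rz": 0.1},{"x": 110,"y": -100,"z": -80,"rz": 0.15},{"x": 155,"y": -140,"z": -80,"rz": 0.2},{"x": 200,"y": -180,"z": -80,"rz": 0.25},{"x": 245,"y": -220,"z": -80,"rz": 0.3},{"x": 290,"y": -260,"z": -70,"rz": 0.34},{"x": 330,"y": -300,"z": -50,"rz": 0.375},{"x": 365,"y": -330,"z": -20,"rz": 0.375},{"x": 387.6,"y": -349.4,"z": 10,"rz": 0.375},{"x": 387.6,"y": -349.4,"z": 30,"rz": 0.375},{"x": 387.6,"y": -349.4,"z": 30,"rz": 0.375},{"x": 387.6,"y": -349.4,"z": 30,"rz": 0.375}]'

```text
invalid input at $.moves[0]: expected keys x, y, z, rx, ry, rz, fingers
```

Run:
```python
from h import *
o=sensors.get_obs();print(o['tool_pos'],o['tool_rot'],o['qpos'],o['force'],o['time_s'])
c=shot('wrist','pics/w1.png'); c2=shot('side','pics/s1.png')
S=dict(np.load('pics/side0.png.npz'))
for z in(.176,.18,.184):print(z,proj(S,(.5749,.0625,z)),proj(S,(.558,.0535,z+.018)),proj(S,(.648,.1017,z-.01)))
for z in (.148,.116): print(proj(c,(.4475,-.2005,z)))
f=lambda im,x,y,w,h:cv2.resize(im[y:y+h,x:x+w,::-1],(400,300))
cv2.imwrite('pics/m2.png',np.hstack([f(c['image'],0,0,640,480),f(c2['image'],200,210,160,120)]))
```

```text
[ 0.15294853 -0.63127831  0.22959701] [-1.79904936e+02  6.22052600e-03  1.36277412e+01] [77.18468294 18.43464744 -4.01675628 83.16516158  1.29633629 78.54056216
 -3.25854347] [-0.56830751 -0.10469466  0.16958138] 0.1
0.176 (np.float64(316.39058610873406), np.float64(231.59442231204727)) (np.float64(309.14655849836817), np.float64(225.63874228903262)) (np.float64(345.36522327442566), np.float64(227.88979292056666))
0.18 (np.float64(316.3725553809643), np.float64(229.87342281859057)) (np.float64(309.1164403385122), np.float64(223.8765936890529)) (np.float64(345.3920115946607), np.float64(226.24656368770806))
0.184 (np.float64(316.3544670824977), np.float64(228.1469283089952)) (np.float64(309.086224251714), np.float64(222.10871559481595)) (np.float64(345.4188812972003), np.float64(224.59834236199606))
(np.float64(-569.7352317474333), np.float64(-671.2117042069127))
(np.float64(-405.16865489552134), np.float64(-520.7469752065794))
```

View pics/m2.png

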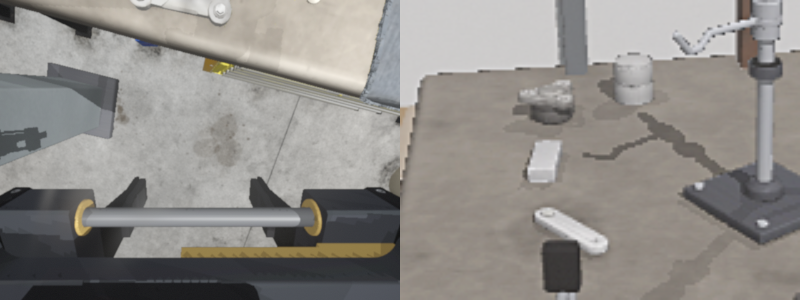

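The call was refused because every key is required. The wrist view only shows the floor below the start pose, and the side view shows the scene unchanged. The saddle height fits about 0.182. I'll resend with all keys.

>>> drive_tool --moves '[{"x": 0,"y": 0,"z": -50,"rx": 0,"ry": 0,"rz": 0,"fingers": -1},{"x": 20,"y": -20,"z": -80,"rx": 0,"ry": 0,"rz": 0.05,"fingers": -1},{"x": 65,"y": -60,"z": -80,"rx": 0,"ry": 0,"rz": 0.1,"fingers": -1},{"x": 110,"y": -100,"z": -80,"rx": 0,"ry": 0,"rz": 0.15,"fingers": -1},{"x": 155,"y": -140,"z": -80,"rx": 0,"ry": 0,"rz": 0.2,"fingers": -1},{"x": 200,"y": -180,"z": -80,"rx": 0,"ry": 0,"rz": 0.25,"fingers": -1},{"x": 245,"y": -220,"z": -80,"rx": 0,"ry": 0,"rz": 0.3,"fingers": -1},{"x": 290,"y": -260,"z": -70,"rx": 0,"ry": 0,"rz": 0.34,"fingers": -1},{"x": 330,"y": -300,"z": -50,"rx": 0,"ry": 0,"rz": 0.375,"fingers": -1},{"x": 365,"y": -330,"z": -20,"rx": 0,"ry": 0,"rz": 0.375,"fingers": -1},{"x": 387.6,"y": -349.4,"z": 10,"rx": 0,"ry": 0,"rz": 0.375,"fingers": -1},{"x": 387.6,"y": -349.4,"z": 30,"rx": 0,"ry": 0,"rz": 0.375,"fingers": -1},{"x": 387.6,"y": -349.4,"z": 30,"rx": 0,"ry": 0,"rz": 0.375,"fingers": -1},{"x": 387.6,"y": -349.4,"z": 30,"rx": 0,"ry": 0,"rz": 0.375,"fingers": -1},{"x": 387.6,"y": -349.4,"z": 30,"rx": 0,"ry": 0,"rz": 0.375,"fingers": -1},{"x": 387.6,"y": -349.4,"z": 30,"rx": 0,"ry": 0,"rz": 0.375,"fingers": -1}]'

```text
time_s: 2.2
tool_pos: [0.4477, -0.2013, 0.2013]
tool_rot: [180.0, -0.1, -7.9]
force: [0.1, 0.3, -0.6]
grip_width: 0.0869
grasp_force: 0.0
```

Run:
```python
from h import *
o=sensors.get_obs();print(o['tool_pos'],o['tool_rot'],o['qpos'],o['force'],o['time_s'])
c=shot('wrist','pics/w2.png'); c2=shot('side','pics/s2.png')
for z in (.148,.116): print(proj(c,(.4475,-.2005,z)))
f=lambda im,x,y,w,h:cv2.resize(im[y:y+h,x:x+w,::-1],(400,300))
cv2.imwrite('pics/m3.png',np.hstack([f(c['image'],0,0,640,480),f(c2['image'],180,210,200,150)]))
```

```text
[ 0.44773237 -0.2012999   0.20130469] [ 1.79964782e+02 -6.85646319e-02 -7.89966116e+00] [ 49.29643704   1.10855713 -28.3235094  106.62201783   0.57169731
  72.32817748 -77.09512937] [ 0.13260882  0.34683138 -0.59590898] 2.2
(np.float64(314.1196637638947), np.float64(271.78078608609957))
(np.float64(314.2936746808377), np.float64(255.8456212209622))
```

View pics/m3.png

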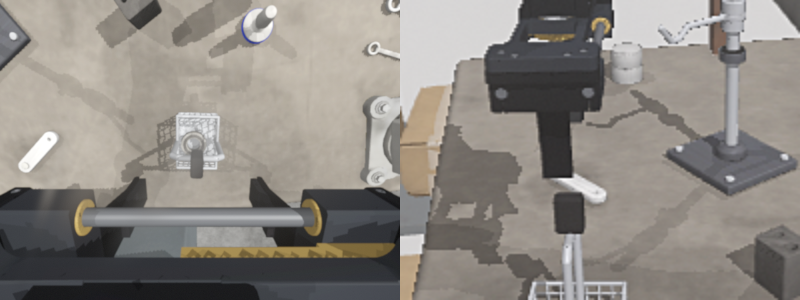

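The wrist view shows the grip centred between the fingers at about (315,264), and the side view shows the fingers directly above it. I'm going down and closing.

>>> drive_tool --force 40 --moves '[{"x": 0,"y": 0,"z": 25,"rx": 0,"ry": 0,"rz": 0,"fingers": -1},{"x": 0,"y": 0,"z": 50,"rx": 0,"ry": 0,"rz": 0,"fingers": -1},{"x": 0,"y": 0,"z": 68,"rx": 0,"ry": 0,"rz": 0,"fingers": -1},{"x": 0,"y": 0,"z": 73,"rx": 0,"ry": 0,"rz": 0,"fingers": -1},{"x": 0,"y": 0,"z": 73,"rx": 0,"ry": 0,"rz": 0,"fingers": -0.2},{"x": 0,"y": 0,"z": 73,"rx": 0,"ry": 0,"rz": 0,"fingers": 0.2},{"x": 0,"y": 0,"z": 73,"rx": 0,"ry": 0,"rz": 0,"fingers": 0.5},{"x": 0,"y": 0,"z": 73,"rx": 0,"ry": 0,"rz": 0,"fingers": 0.7},{"x": 0,"y": 0,"z": 73,"rx": 0,"ry": 0,"rz": 0,"fingers": 1},{"x": 0,"y": 0,"z": 73,"rx": 0,"ry": 0,"rz": 0,"fingers": 1},{"x": 0,"y": 0,"z": 73,"rx": 0,"ry": 0,"rz": 0,"fingers": 1},{"x": 0,"y": 0,"z": 73,"rx": 0,"ry": 0,"rz": 0,"fingers": 1},{"x": 0,"y": 0,"z": 73,"rx": 0,"ry": 0,"rz": 0,"fingers": 1},{"x": 0,"y": 0,"z": 73,"rx": 0,"ry": 0,"rz": 0,"fingers": 1}]'

```text
time_s: 4.05
tool_pos: [0.4474, -0.2008, 0.1274]
tool_rot: [-180.0, 0.0, -7.9]
force: [0.9, 0.5, -1.2]
grip_width: 0.0133
grasp_force: 39.8
```

Gripped at an opening of 13 mm. I'll lift, swing and turn the basket to a point 60 mm outside the saddle in line with the hook.

>>> drive_tool --moves '[{"x": 0,"y": 0,"z": -5,"rx": 0,"ry": 0,"rz": 0,"fingers": 1},{"x": 0,"y": 0,"z": -15,"rx": 0,"ry": 0,"rz": 0,"fingers": 1},{"x": 0,"y": 0,"z": -35,"rx": 0,"ry": 0,"rz": 0,"fingers": 1},{"x": 0,"y": 0,"z": -55,"rx": 0,"ry": 0,"rz": 0,"fingers": 1},{"x": 1,"y": -5,"z": -75,"rx": 0,"ry": 0,"rz": -0.02,"fingers": 1},{"x": 3,"y": -18,"z": -93,"rx": 0,"ry": 0,"rz": -0.05,"fingers": 1},{"x": 6,"y": -36,"z": -103,"rx": 0,"ry": 0,"rz": -0.1,"fingers": 1},{"x": 10,"y": -56,"z": -107,"rx": 0,"ry": 0,"rz": -0.16,"fingers": 1},{"x": 14,"y": -78,"z": -108,"rx": 0,"ry": 0,"rz": -0.22,"fingers": 1},{"x": 18,"y": -100,"z": -108,"rx": 0,"ry": 0,"rz": -0.28,"fingers": 1},{"x": 22,"y": -122,"z": -108,"rx": 0,"ry": 0,"rz": -0.34,"fingers": 1},{"x": 25,"y": -144,"z": -108,"rx": 0,"ry": 0,"rz": -0.4,"fingers": 1},{"x": 29,"y": -166,"z": -108,"rx": 0,"ry": 0,"rz": -0.46,"fingers": 1},{"x": 32,"y": -188,"z": -108,"rx": 0,"ry": 0,"rz": -0.52,"fingers": 1},{"x": 36,"y": -208,"z": -108,"rx": 0,"ry": 0,"rz": -0.57,"fingers": 1},{"x": 39,"y": -226,"z": -108,"rx": 0,"ry": 0,"rz": -0.61,"fingers": 1},{"x": 41,"y": -237,"z": -108,"rx": 0,"ry": 0,"rz": -0.63,"fingers": 1},{"x": 41.6,"y": -243,"z": -108,"rx": 0,"ry": 0,"rz": -0.63,"fingers": 1},{"x": 41.6,"y": -243,"z": -108,"rx": 0,"ry": 0,"rz": -0.63,"fingers": 1},{"x": 41.6,"y": -243,"z": -108,"rx": 0,"ry": 0,"rz": -0.63,"fingers": 1}]'

```text
time_s: 6.55
tool_pos: [0.5218, 0.0333, 0.2354]
tool_rot: [180.0, 0.0, 28.2]
force: [-0.5, -0.4, -1.9]
grip_width: 0.0137
grasp_force: 39.8
```

Run:
```python
from h import *
o=sensors.get_obs();print(o['tool_pos'],o['tool_rot'],o['qpos'],o['force'],o['time_s'])
c=shot('wrist','pics/w3.png'); c2=shot('side','pics/s3.png')
for X in ((.5749,.0625,.182),(.558,.0535,.2),(.648,.1017,.248),(.648,.1017,.172)): print(proj(c,X),proj(c2,X))
f=lambda im,x,y,w,h:cv2.resize(im[y:y+h,x:x+w,::-1],(400,300))
cv2.imwrite('pics/m4.png',np.vstack([cv2.resize(c['image'][:,:,::-1],(640,480))[:300],cv2.resize(c2['image'][170:310,200:413,::-1],(640,300))[:,:]]))
```

```text
[0.5218256  0.03330761 0.23543685] [1.79974812e+02 3.15730921e-02 2.81649982e+01] [ 33.96654663   5.40236768 -42.66545255  99.3935885    3.794915
  76.67808367 -71.28382491] [-0.45852341 -0.42064034 -1.92451963] 6.55
(np.float64(313.5736285394825), np.float64(176.5345703216953)) (np.float64(316.36351844528735), np.float64(229.01086408435654))
(np.float64(313.3865947622173), np.float64(214.04226007071588)) (np.float64(309.10134456580676), np.float64(222.99337257376888))
(np.float64(311.7589441327766), np.float64(-47.439143077328794)) (np.float64(345.931120447643), np.float64(193.17694905184413))
(np.float64(313.25497299605433), np.float64(23.846146352793482)) (np.float64(345.4054362499815), np.float64(225.42307845717946))
```

View pics/m4.png

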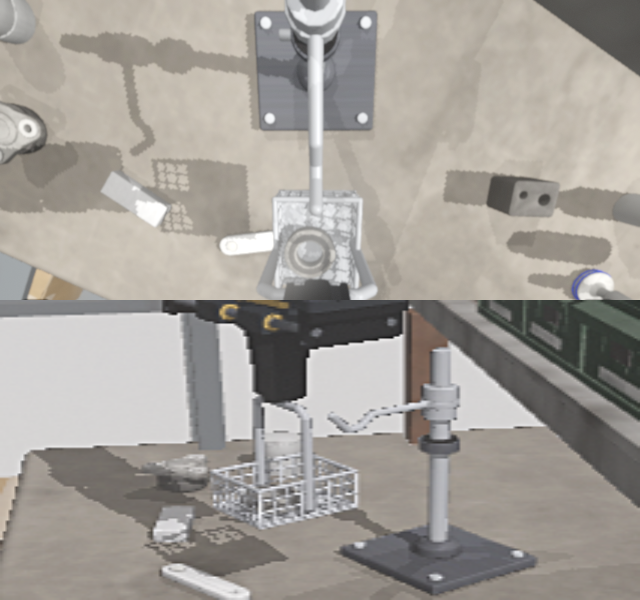

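The wrist view shows the hook straight ahead along column 316 with its tip at row 212 (predicted 313, 214). The side view shows the window clear and the crown above tip height. I'm moving in and then down until just above the saddle.

>>> drive_tool --moves '[{"x": 6,"y": 0.5,"z": 0,"rx": 0,"ry": 0,"rz": 0,"fingers": 1},{"x": 18,"y": 0.5,"z": 0,"rx": 0,"ry": 0,"rz": 0,"fingers": 1},{"x": 32,"y": 0.5,"z": 0,"rx": 0,"ry": 0,"rz": 0,"fingers": 1},{"x": 45,"y": 0.5,"z": 0,"rx": 0,"ry": 0,"rz": 0,"fingers": 1},{"x": 55,"y": 0.5,"z": 0,"rx": 0,"ry": 0,"rz": 0,"fingers": 1},{"x": 60.5,"y": 0.5,"z": 0,"rx": 0,"ry": 0,"rz": 0,"fingers": 1},{"x": 60.5,"y": 0.5,"z": 5,"rx": 0,"ry": 0,"rz": 0,"fingers": 1},{"x": 60.5,"y": 0.5,"z": 12,"rx": 0,"ry": 0,"rz": 0,"fingers": 1},{"x": 60.5,"y": 0.5,"z": 18,"rx": 0,"ry": 0,"rz": 0,"fingers": 1},{"x": 60.5,"y": 0.5,"z": 23,"rx": 0,"ry": 0,"rz": 0,"fingers": 1},{"x": 60.5,"y": 0.5,"z": 26,"rx": 0,"ry": 0,"rz": 0,"fingers": 1},{"x": 60.5,"y": 0.5,"z": 26,"rx": 0,"ry": 0,"rz": 0,"fingers": 1},{"x": 60.5,"y": 0.5,"z": 26,"rx": 0,"ry": 0,"rz": 0,"fingers": 1}]'

```text
time_s: 8.28
tool_pos: [0.5755, 0.0624, 0.2097]
tool_rot: [180.0, -0.0, 28.2]
force: [0.1, 0.4, -1.3]
grip_width: 0.0134
grasp_force: 39.8
```

Run:
```python
from h import *
o=sensors.get_obs();print(o['tool_pos'],o['tool_rot'],o['force'],o['time_s'])
c2=shot('side','pics/s4.png'); c=shot('wrist','pics/w4.png')
for i in range(4): shot('side','pics/tmp.png'); print(sensors.get_obs()['force'])
cv2.imwrite('pics/m5.png',np.vstack([c['image'][:300,:,::-1],cv2.resize(c2['image'][180:274,240:440,::-1],(640,300),interpolation=cv2.INTER_CUBIC)]))
```

```text
[0.57553172 0.06236193 0.20971761] [ 1.79987471e+02 -8.30268351e-03  2.82345724e+01] [ 0.14016242  0.43608242 -1.34439168] 8.275
[-1.23142296e-03  1.62120273e-01 -3.58253994e+00]
[-0.27555646 -0.13919446 -2.62064551]
[ 0.10321695  0.24871084 -2.51967778]
[ 0.82629476 -0.36291419 -2.40681976]
```

View pics/m5.png

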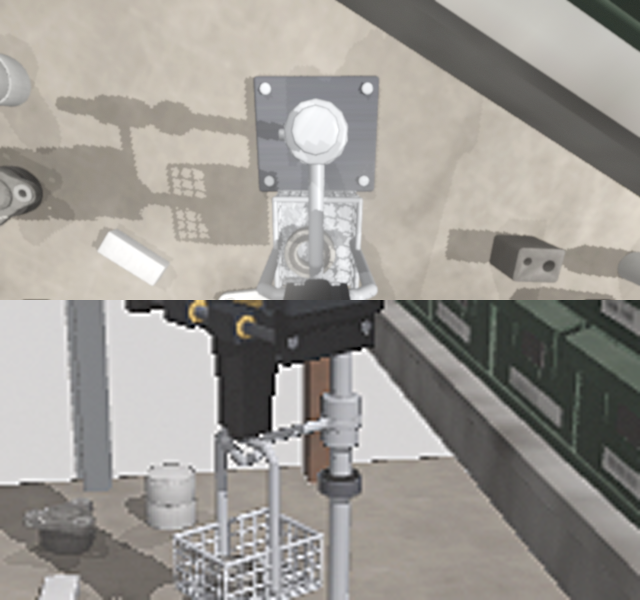

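The side view shows the hook through the window just under the crown, with the sleeve still up. The wrist view shows the hook centred at column 316. I'm lowering onto the saddle slowly.

>>> drive_tool --moves '[{"x": 0,"y": 0,"z": 2,"rx": 0,"ry": 0,"rz": 0,"fingers": 1},{"x": 0,"y": 0,"z": 4,"rx": 0,"ry": 0,"rz": 0,"fingers": 1},{"x": 0,"y": 0,"z": 5,"rx": 0,"ry": 0,"rz": 0,"fingers": 1},{"x": 0,"y": 0,"z": 6,"rx": 0,"ry": 0,"rz": 0,"fingers": 1},{"x": 0,"y": 0,"z": 7,"rx": 0,"ry": 0,"rz": 0,"fingers": 1},{"x": 0,"y": 0,"z": 7,"rx": 0,"ry": 0,"rz": 0,"fingers": 1},{"x": 0,"y": 0,"z": 7,"rx": 0,"ry": 0,"rz": 0,"fingers": 1}]'

```text
time_s: 9.45
tool_pos: [0.576, 0.0626, 0.2028]
tool_rot: [180.0, -0.1, 28.2]
force: [4.2, 1.8, 2.8]
grip_width: 0.0137
grasp_force: 39.8
```

>>> drive_tool --moves '[{"x": 0,"y": 0,"z": 0.5,"rx": 0,"ry": 0,"rz": 0,"fingers": 1},{"x": 0,"y": 0,"z": 1,"rx": 0,"ry": 0,"rz": 0,"fingers": 1},{"x": 0,"y": 0,"z": 1,"rx": 0,"ry": 0,"rz": 0,"fingers": 1}]'

```text
time_s: 9.82
tool_pos: [0.5758, 0.0626, 0.2016]
tool_rot: [180.0, -0.1, 28.2]
force: [4.0, 1.8, 2.4]
grip_width: 0.0136
grasp_force: 39.8
```

>>> drive_tool --moves '[{"x": 0,"y": 0,"z": 0.5,"rx": 0,"ry": 0,"rz": 0,"fingers": 1},{"x": 0,"y": 0,"z": 1,"rx": 0,"ry": 0,"rz": 0,"fingers": 1},{"x": 0,"y": 0,"z": 1,"rx": 0,"ry": 0,"rz": 0,"fingers": 1}]'

```text
time_s: 10.2
tool_pos: [0.5758, 0.0625, 0.2006]
tool_rot: [180.0, -0.0, 28.2]
force: [4.5, 1.6, 1.5]
grip_width: 0.0136
grasp_force: 39.8
```

>>> drive_tool --moves '[{"x": 0,"y": 0,"z": 0.5,"rx": 0,"ry": 0,"rz": 0,"fingers": 1},{"x": 0,"y": 0,"z": 1,"rx": 0,"ry": 0,"rz": 0,"fingers": 1},{"x": 0,"y": 0,"z": 1,"rx": 0,"ry": 0,"rz": 0,"fingers": 1}]'

```text
time_s: 10.58
tool_pos: [0.5758, 0.0626, 0.1996]
tool_rot: [180.0, -0.0, 28.2]
force: [5.7, 2.5, 2.3]
grip_width: 0.0133
grasp_force: 39.8
```

There is contact, with about 5 N pushing toward the post, so the bar is riding on the dip's outer slope. I'll ease inward.

>>> drive_tool --moves '[{"x": 0.5,"y": 0,"z": 0,"rx": 0,"ry": 0,"rz": 0,"fingers": 1},{"x": 1,"y": 0,"z": 0,"rx": 0,"ry": 0,"rz": 0,"fingers": 1},{"x": 1.5,"y": 0,"z": 0,"rx": 0,"ry": 0,"rz": 0,"fingers": 1},{"x": 1.5,"y": 0,"z": 0,"rx": 0,"ry": 0,"rz": 0,"fingers": 1}]'

```text
time_s: 11.08
tool_pos: [0.5763, 0.0627, 0.1992]
tool_rot: [-180.0, 0.1, 28.2]
force: [1.6, 0.8, 2.4]
grip_width: 0.0138
grasp_force: 39.8
```

>>> drive_tool --moves '[{"x": 0.5,"y": 0,"z": 0,"rx": 0,"ry": 0,"rz": 0,"fingers": 1},{"x": 1,"y": 0,"z": 0,"rx": 0,"ry": 0,"rz": 0,"fingers": 1},{"x": 1.5,"y": 0,"z": 0,"rx": 0,"ry": 0,"rz": 0,"fingers": 1},{"x": 1.5,"y": 0,"z": 0,"rx": 0,"ry": 0,"rz": 0,"fingers": 1}]'

```text
time_s: 11.58
tool_pos: [0.5775, 0.0635, 0.1989]
tool_rot: [-180.0, 0.1, 28.2]
force: [0.4, -0.8, -0.5]
grip_width: 0.0138
grasp_force: 39.8
```

>>> drive_tool --moves '[{"x": 1,"y": 0,"z": 0,"rx": 0,"ry": 0,"rz": 0,"fingers": 1},{"x": 1.5,"y": 0,"z": 0.5,"rx": 0,"ry": 0,"rz": 0,"fingers": 1},{"x": 1.5,"y": 0,"z": 1,"rx": 0,"ry": 0,"rz": 0,"fingers": 1},{"x": 1.5,"y": 0,"z": 1,"rx": 0,"ry": 0,"rz": 0,"fingers": 1}]'

```text
time_s: 12.08
tool_pos: [0.5782, 0.0637, 0.1982]
tool_rot: [-180.0, 0.2, 28.2]
force: [-5.2, -2.4, 2.5]
grip_width: 0.0135
grasp_force: 39.8
```

>>> drive_tool --moves '[{"x": 0,"y": 0,"z": 0.5,"rx": 0,"ry": 0,"rz": 0,"fingers": 1},{"x": 0,"y": 0,"z": 1,"rx": 0,"ry": 0,"rz": 0,"fingers": 1},{"x": 0,"y": 0,"z": 1,"rx": 0,"ry": 0,"rz": 0,"fingers": 1}]'

```text
time_s: 12.45
tool_pos: [0.5782, 0.0637, 0.1972]
tool_rot: [-180.0, 0.2, 28.2]
force: [-4.7, -2.2, 2.2]
grip_width: 0.0138
grasp_force: 39.8
```

>>> drive_tool --moves '[{"x": 0,"y": 0,"z": 0.5,"rx": 0,"ry": 0,"rz": 0,"fingers": 1},{"x": 0,"y": 0,"z": 1,"rx": 0,"ry": 0,"rz": 0,"fingers": 1},{"x": 0,"y": 0,"z": 1,"rx": 0,"ry": 0,"rz": 0,"fingers": 1}]'

```text
time_s: 12.82
tool_pos: [0.5782, 0.0637, 0.1962]
tool_rot: [-180.0, 0.2, 28.2]
force: [-3.8, -2.6, 2.3]
grip_width: 0.014
grasp_force: 39.8
```

>>> drive_tool --moves '[{"x": 0,"y": 0,"z": 0.5,"rx": 0,"ry": 0,"rz": 0,"fingers": 1},{"x": 0,"y": 0,"z": 1,"rx": 0,"ry": 0,"rz": 0,"fingers": 1},{"x": 0,"y": 0,"z": 1,"rx": 0,"ry": 0,"rz": 0,"fingers": 1}]'

```text
time_s: 13.2
tool_pos: [0.5782, 0.0637, 0.1952]
tool_rot: [-180.0, 0.2, 28.2]
force: [-4.8, -2.3, 1.6]
grip_width: 0.0137
grasp_force: 39.8
```

Now it presses slightly on the inner slope. I'll go back to the middle. From the first image the collar gap is about 25 mm, and roughly 7 mm has been used, so I'll go 6 mm slowly.

>>> drive_tool --moves '[{"x": -1,"y": 0,"z": 0,"rx": 0,"ry": 0,"rz": 0,"fingers": 1},{"x": -1.8,"y": 0,"z": 0.5,"rx": 0,"ry": 0,"rz": 0,"fingers": 1},{"x": -1.8,"y": 0,"z": 1,"rx": 0,"ry": 0,"rz": 0,"fingers": 1},{"x": -1.8,"y": 0,"z": 1.5,"rx": 0,"ry": 0,"rz": 0,"fingers": 1},{"x": -1.8,"y": 0,"z": 2,"rx": 0,"ry": 0,"rz": 0,"fingers": 1},{"x": -1.8,"y": 0,"z": 2,"rx": 0,"ry": 0,"rz": 0,"fingers": 1}]'

```text
time_s: 13.95
tool_pos: [0.5779, 0.0636, 0.1935]
tool_rot: [180.0, -0.0, 28.2]
force: [-2.7, -1.6, 1.8]
grip_width: 0.0137
grasp_force: 39.8
```

Run:
```python
from h import *
o=sensors.get_obs();print(o['tool_pos'],o['tool_rot'],o['force'],o['time_s'])
c2=shot('side','pics/s5.png')
S=dict(np.load('pics/side0.png.npz'))
f=lambda im:cv2.resize(im[185:245,310:370,::-1],(400,400),interpolation=cv2.INTER_CUBIC)
cv2.imwrite('pics/m6.png',np.hstack([f(S['image']),f(c2['image'])]))
print(S['image'][215:245,346].max(1), c2['image'][215:245,346].max(1))
```

```text
[0.57791878 0.06362538 0.19351754] [ 1.79993778e+02 -4.94676200e-03  2.82375461e+01] [-2.73092971 -1.61426601  1.78731663] 13.95
[172 172 169 194 172 163 169 172 173 174 176 135 117 184 179 177 177 178
 182 192  83  50 113  97  98  97  95 127 119 185] [172 198 178 178 178 179 178 189 178 183 180 181 182 183 184 167 123 190
 194 204  88  47 116 103 103 102 100 135 126 194]
```

View pics/m6.png

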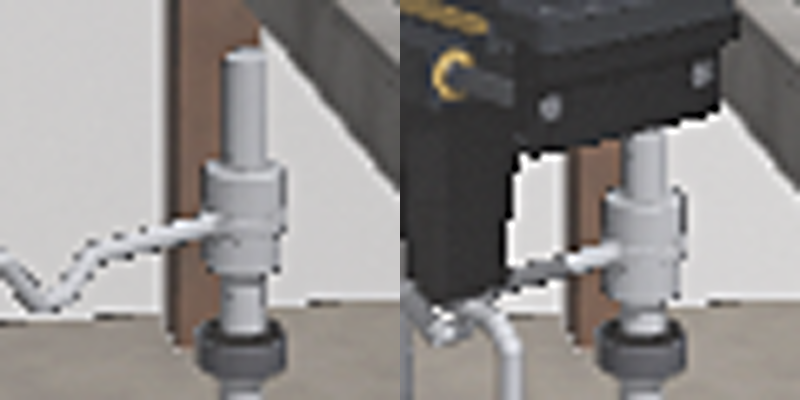

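The sleeve has slid about 10 mm, with its lower edge at row 231 and the collar's edge at about 237, so roughly 14 mm remains. I'll go 8 mm.

>>> drive_tool --moves '[{"x": -0.8,"y": 0,"z": 0.5,"rx": 0,"ry": 0,"rz": 0,"fingers": 1},{"x": -0.8,"y": 0,"z": 1.2,"rx": 0,"ry": 0,"rz": 0,"fingers": 1},{"x": -0.8,"y": 0,"z": 2,"rx": 0,"ry": 0,"rz": 0,"fingers": 1},{"x": -0.8,"y": 0,"z": 3,"rx": 0,"ry": 0,"rz": 0,"fingers": 1},{"x": -0.8,"y": 0,"z": 4,"rx": 0,"ry": 0,"rz": 0,"fingers": 1},{"x": -0.8,"y": 0,"z": 5,"rx": 0,"ry": 0,"rz": 0,"fingers": 1},{"x": -0.8,"y": 0,"z": 6,"rx": 0,"ry": 0,"rz": 0,"fingers": 1},{"x": -0.8,"y": 0,"z": 7,"rx": 0,"ry": 0,"rz": 0,"fingers": 1},{"x": -0.8,"y": 0,"z": 8,"rx": 0,"ry": 0,"rz": 0,"fingers": 1},{"x": -0.8,"y": 0,"z": 8,"rx": 0,"ry": 0,"rz": 0,"fingers": 1}]'

```text
time_s: 15.25
tool_pos: [0.5774, 0.0635, 0.1855]
tool_rot: [180.0, -0.0, 28.2]
force: [3.0, 0.3, 1.8]
grip_width: 0.0136
grasp_force: 39.8
```

Run:
```python
from h import *
o=sensors.get_obs();print(o['tool_pos'],o['tool_rot'],o['force'],o['time_s'])
c2=shot('side','pics/s6.png')
print(c2['image'][215:245,346].max(1))
```

```text
[0.57743614 0.06345669 0.1855387 ] [ 1.79995139e+02 -4.38215005e-02  2.82436619e+01] [3.04931325 0.3389316  1.78747501] 15.25
[181 182 181 176 201 173 179 178 179 179 191 176 183 166 184 181 181 185
 190 139  69  51 119 103 103 101  99 136 124 194]
```

>>> drive_tool --moves '[{"x": 0.3,"y": 0,"z": 0.5,"rx": 0,"ry": 0,"rz": 0,"fingers": 1},{"x": 0.3,"y": 0,"z": 1,"rx": 0,"ry": 0,"rz": 0,"fingers": 1},{"x": 0.3,"y": 0,"z": 1.5,"rx": 0,"ry": 0,"rz": 0,"fingers": 1},{"x": 0.3,"y": 0,"z": 2,"rx": 0,"ry": 0,"rz": 0,"fingers": 1},{"x": 0.3,"y": 0,"z": 2,"rx": 0,"ry": 0,"rz": 0,"fingers": 1}]'

```text
time_s: 15.92
tool_pos: [0.5775, 0.0634, 0.1835]
tool_rot: [180.0, -0.0, 28.2]
force: [3.0, 1.3, 1.2]
grip_width: 0.0134
grasp_force: 39.8
```

>>> drive_tool --moves '[{"x": 0.3,"y": 0,"z": 0.5,"rx": 0,"ry": 0,"rz": 0,"fingers": 1},{"x": 0.3,"y": 0,"z": 1,"rx": 0,"ry": 0,"rz": 0,"fingers": 1},{"x": 0.3,"y": 0,"z": 1.5,"rx": 0,"ry": 0,"rz": 0,"fingers": 1},{"x": 0.3,"y": 0,"z": 1.5,"rx": 0,"ry": 0,"rz": 0,"fingers": 1}]'

```text
time_s: 16.42
tool_pos: [0.5775, 0.0635, 0.1819]
tool_rot: [-180.0, 0.0, 28.2]
force: [2.7, 0.6, 2.4]
grip_width: 0.014
grasp_force: 39.8
```

>>> drive_tool --moves '[{"x": 0.3,"y": 0,"z": 0.5,"rx": 0,"ry": 0,"rz": 0,"fingers": 1},{"x": 0.3,"y": 0,"z": 1,"rx": 0,"ry": 0,"rz": 0,"fingers": 1},{"x": 0.3,"y": 0,"z": 1.5,"rx": 0,"ry": 0,"rz": 0,"fingers": 1},{"x": 0.3,"y": 0,"z": 1.5,"rx": 0,"ry": 0,"rz": 0,"fingers": 1}]'

```text
time_s: 16.92
tool_pos: [0.5777, 0.0635, 0.1806]
tool_rot: [180.0, 0.0, 28.2]
force: [-0.5, -0.1, 3.6]
grip_width: 0.0135
grasp_force: 39.8
```

>>> drive_tool --moves '[{"x": 0,"y": 0,"z": 0.3,"rx": 0,"ry": 0,"rz": 0,"fingers": 1},{"x": 0,"y": 0,"z": 0.6,"rx": 0,"ry": 0,"rz": 0,"fingers": 1},{"x": 0,"y": 0,"z": 0.6,"rx": 0,"ry": 0,"rz": 0,"fingers": 1}]'

```text
time_s: 17.3
tool_pos: [0.5777, 0.0635, 0.1802]
tool_rot: [180.0, 0.0, 28.2]
force: [-0.5, -0.9, 5.4]
grip_width: 0.0137
grasp_force: 39.8
```

It has landed: the force is rising at about 3 N/mm, and contact is about 8 N including the weight.

>>> drive_tool --moves '[{"x": 0,"y": 0,"z": 0.4,"rx": 0,"ry": 0,"rz": 0,"fingers": 1},{"x": 0,"y": 0,"z": 0.8,"rx": 0,"ry": 0,"rz": 0,"fingers": 1},{"x": 0,"y": 0,"z": 0.8,"rx": 0,"ry": 0,"rz": 0,"fingers": 1}]'

```text
time_s: 17.68
tool_pos: [0.5778, 0.0635, 0.1798]
tool_rot: [180.0, 0.0, 28.2]
force: [-3.0, -0.2, 7.3]
grip_width: 0.0138
grasp_force: 39.8
```

Run:
```python
from h import *
for i in range(6): print(sensors.get_obs()['force']); c=shot('side','pics/s7.png')
print(sensors.get_obs()['tool_pos'],c['image'][225:240,346].max(1))
```

```text
[-2.98059094 -0.23841631  7.28089462]
[-2.48035627 -1.05334152  6.94611203]
[-2.90249696 -1.26662469  7.44445194]
[-2.24734849 -0.55485274  7.63763515]
[-2.89691993 -1.19692073  7.05691949]
[-2.14380039 -0.61875119  7.92546318]
[0.57776144 0.06351102 0.17977528] [179 178 191 176 182 120 183 182 181 185 198  49 112 102 103]
```

>>> drive_tool --moves '[{"x": -0.4,"y": 0,"z": 0.4,"rx": 0,"ry": 0,"rz": 0,"fingers": 1},{"x": -0.4,"y": 0,"z": 0.9,"rx": 0,"ry": 0,"rz": 0,"fingers": 1},{"x": -0.4,"y": 0,"z": 0.9,"rx": 0,"ry": 0,"rz": 0,"fingers": 1},{"x": -0.4,"y": 0,"z": 0.9,"rx": 0,"ry": 0,"rz": 0,"fingers": 1},{"x": -0.4,"y": 0,"z": 0.9,"rx": 0,"ry": 0,"rz": 0,"fingers": 1},{"x": -0.4,"y": 0,"z": 0.9,"rx": 0,"ry": 0,"rz": 0,"fingers": 1}]'

```text
time_s: 18.73
tool_pos: [0.5777, 0.0634, 0.1794]
tool_rot: [179.9, -0.0, 28.2]
force: [-2.3, -0.5, 8.7]
grip_width: 0.0137
grasp_force: 39.8
```

Run:
```python
from h import *
for i in range(6): c=shot('side','pics/s7.png'); print(sensors.get_obs()['force'])
```

```text
[-2.36153463 -0.58063822  9.76738915]
[-2.21100939 -0.77407458  8.51844244]
[-1.5334061  -0.81583846  9.52885372]
[-2.65319054 -0.80438748  8.51238307]
[-1.92546575 -0.87373696 10.04411369]
[-2.43590202 -1.19859386  9.84265836]
```

About 12 N at the hook has been held for over a second. I'll relax the pull, then open gently.

>>> drive_tool --moves '[{"x": 0.2,"y": 0,"z": -0.8,"rx": 0,"ry": 0,"rz": 0,"fingers": 1},{"x": 0,"y": 0,"z": -1.6,"rx": 0,"ry": 0,"rz": 0,"fingers": 1},{"x": -0.3,"y": 0,"z": -2.4,"rx": 0,"ry": 0,"rz": 0,"fingers": 1},{"x": -0.5,"y": 0,"z": -3,"rx": 0,"ry": 0,"rz": 0,"fingers": 1},{"x": -0.5,"y": 0,"z": -3,"rx": 0,"ry": 0,"rz": 0,"fingers": 1},{"x": -0.5,"y": 0,"z": -3,"rx": 0,"ry": 0,"rz": 0,"fingers": 1}]'

```text
time_s: 19.77
tool_pos: [0.5774, 0.0635, 0.1811]
tool_rot: [-180.0, -0.0, 28.2]
force: [3.4, 1.7, 0.6]
grip_width: 0.0135
grasp_force: 39.8
```

>>> drive_tool --force 5 --moves '[{"x": 0.5,"y": 0,"z": 0,"rx": 0,"ry": 0,"rz": 0,"fingers": 1},{"x": 0.7,"y": 0,"z": 0,"rx": 0,"ry": 0,"rz": 0,"fingers": 1},{"x": 0.7,"y": 0,"z": 0,"rx": 0,"ry": 0,"rz": 0,"fingers": 1},{"x": 0.7,"y": 0,"z": 0,"rx": 0,"ry": 0,"rz": 0,"fingers": 0.6},{"x": 0.7,"y": 0,"z": 0,"rx": 0,"ry": 0,"rz": 0,"fingers": 0.5},{"x": 0.7,"y": 0,"z": 0,"rx": 0,"ry": 0,"rz": 0,"fingers": 0.4},{"x": 0.7,"y": 0,"z": 0,"rx": 0,"ry": 0,"rz": 0,"fingers": 0.2},{"x": 0.7,"y": 0,"z": 0,"rx": 0,"ry": 0,"rz": 0,"fingers": 0},{"x": 0.7,"y": 0,"z": 0,"rx": 0,"ry": 0,"rz": 0,"fingers": -0.2},{"x": 0.7,"y": 0,"z": 0,"rx": 0,"ry": 0,"rz": 0,"fingers": -0.2}]'

```text
time_s: 21.02
tool_pos: [0.5777, 0.0636, 0.1812]
tool_rot: [180.0, 0.0, 28.2]
force: [0.6, -0.2, -1.5]
grip_width: 0.0502
grasp_force: 0.0
```

Run:
```python
from h import *
o=sensors.get_obs();print(o['tool_pos'],o['force'],o['time_s'])
c2=shot('side','pics/s8.png'); c=shot('wrist','pics/w8.png')
cv2.imwrite('pics/m8.png',np.vstack([c['image'][:300,:,::-1],cv2.resize(c2['image'][190:290,240:453,::-1],(640,300),interpolation=cv2.INTER_CUBIC)]))
```

```text
[0.57772264 0.06358191 0.18121103] [ 0.60475766 -0.22450883 -1.49630023] 21.025
```

View pics/m8.png

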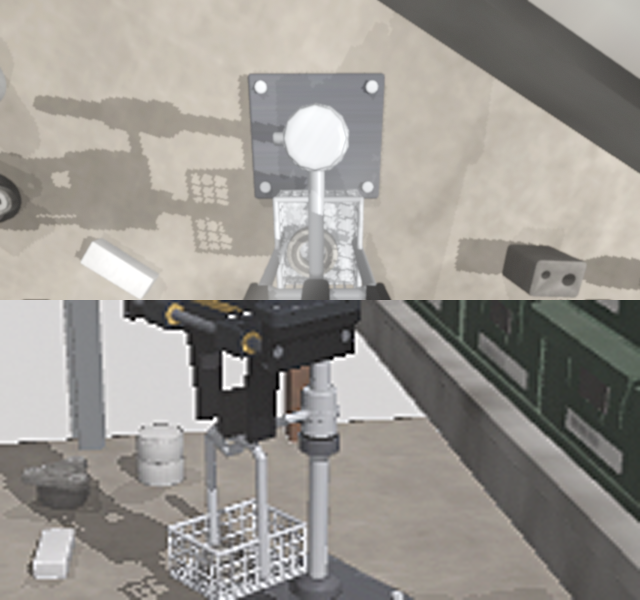

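The basket hangs upright with the sleeve on its collar, the bearing inside and the fingers open around the grip. I'm retreating straight up.

>>> drive_tool --moves '[{"x": 0,"y": 0,"z": 0,"rx": 0,"ry": 0,"rz": 0,"fingers": -0.6},{"x": 0,"y": 0,"z": -3,"rx": 0,"ry": 0,"rz": 0,"fingers": -0.8},{"x": 0,"y": 0,"z": -10,"rx": 0,"ry": 0,"rz": 0,"fingers": -1},{"x": 0,"y": 0,"z": -20,"rx": 0,"ry": 0,"rz": 0,"fingers": -1},{"x": 0,"y": 0,"z": -35,"rx": 0,"ry": 0,"rz": 0,"fingers": -1},{"x": 0,"y": 0,"z": -55,"rx": 0,"ry": 0,"rz": 0,"fingers": -1},{"x": 0,"y": 0,"z": -75,"rx": 0,"ry": 0,"rz": 0,"fingers": -1},{"x": 0,"y": 0,"z": -90,"rx": 0,"ry": 0,"rz": 0,"fingers": -1},{"x": 0,"y": 0,"z": -90,"rx": 0,"ry": 0,"rz": 0,"fingers": -1},{"x": 0,"y": 0,"z": -90,"rx": 0,"ry": 0,"rz": 0,"fingers": -1},{"x": 0,"y": 0,"z": -90,"rx": 0,"ry": 0,"rz": 0,"fingers": -1},{"x": 0,"y": 0,"z": -90,"rx": 0,"ry": 0,"rz": 0,"fingers": -1},{"x": 0,"y": 0,"z": -90,"rx": 0,"ry": 0,"rz": 0,"fingers": -1},{"x": 0,"y": 0,"z": -90,"rx": 0,"ry": 0,"rz": 0,"fingers": -1},{"x": 0,"y": 0,"z": -90,"rx": 0,"ry": 0,"rz": 0,"fingers": -1},{"x": 0,"y": 0,"z": -90,"rx": 0,"ry": 0,"rz": 0,"fingers": -1}]'

```text
time_s: 23.12
tool_pos: [0.5777, 0.0636, 0.2712]
tool_rot: [180.0, 0.0, 28.2]
force: [0.1, 0.5, -0.6]
grip_width: 0.087
grasp_force: 0.0
```

Run:
```python
from h import *
o=sensors.get_obs();print(o['tool_pos'],o['force'],o['time_s'])
a=shot('side','pics/s9.png')['image'].astype(int)
for i in range(6): c2=shot('side','pics/s10.png')
print('motion',np.abs(a-c2['image'])[195:330,270:360].max())
c=shot('wrist','pics/w9.png')
cv2.imwrite('pics/m9.png',np.vstack([c['image'][:300,:,::-1],cv2.resize(c2['image'][190:290,240:453,::-1],(640,300),interpolation=cv2.INTER_CUBIC)]))
```

```text
[0.57771897 0.06359772 0.27120355] [ 0.08491544  0.4703246  -0.56518943] 23.125
motion 5
```

View pics/m9.png

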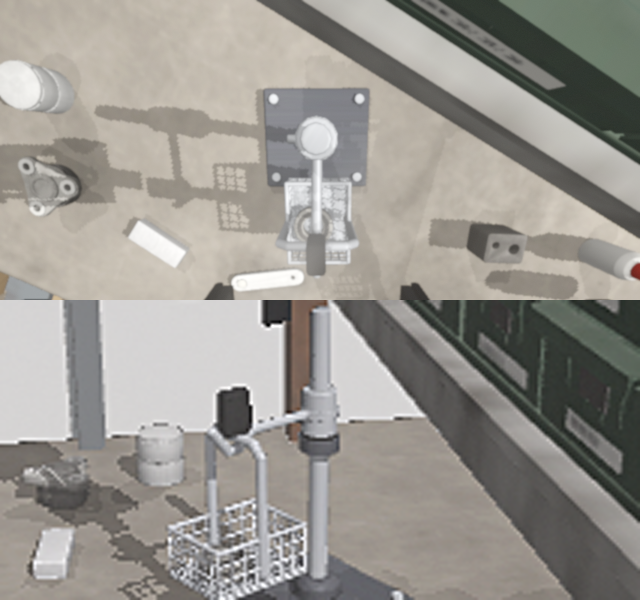

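The basket hangs still and upright in the saddle with the sleeve on its collar, the bearing inside and the gripper clear. Handing in.

```bash
python3 -c "
from cell import workorder
print(workorder.sign_off())"
```

```text
the job is handed in; nothing more can be done
None
```

The basket is hanging still and upright in the hook's saddle with the bearing in it and the sleeve on its collar, after a steady pull of about 12 N on the hook (estimated from the wrist force) held for over half a second; the job is handed in, but no verdict was returned.

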